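# Put the two L-shaped router templates back in their fitted tray

## Robot

A 6-joint arm with a two-finger parallel gripper is mounted at the origin on a cart in front of the work surface, level with it; the furniture and walls round the work are solid. World frame = base frame: x ahead of the robot, y to its left, z up, the work surface at z = 0. Lengths are in mm, angles in rad, forces in N, time in s.
With the tool pointing down it reaches from about 275 to 750 mm from the base axis. Payload 10.2 kg.
Tool frame: the origin (TCP) lies between the finger pads; the fingertips stand 17 mm ahead of it and the grasp point (between the pads) lies 2 mm behind it (tips_ahead is the distance from the TCP to the fingertips, in mm); z points along the fingers, y is the line along which they close (so a half turn about z gives the same grasp; the last joint's range is limited). The gripper opens to 85 mm and grips with 20 to 120 N. Pads are 22 mm wide; open, the fingers measure 114 mm over their backs; the gripper's body (76 mm by 85 mm) begins 54 mm behind the grasp point. The pads swing forward as they close: fully open they stand 13 mm farther back than shut.
Start: joints at [-1.457, 0.313, 1.498, -0, 1.331, -0.223], TCP at [173.483, -495.515, 248.294] pointing down, gripper open.
Joint ranges: [-2.94, 2.94], [-0.97, 2.17], [0.19, 2.56], [-1.23, 4.37], [0.02, 3.11], [-2.88, 2.88]. Speed limits (rad/s): [2.39, 2.39, 3.01, 3.14, 3.14, 3.14].

## Interface

Orientations are given as a unit quaternion [w, x, y, z].
In Python, from rig import sense, capture, finish_job, boxes_of, tips_ahead gives the robot as it stands.
- The arm moves only by the tool drive_tool, never from a script. Its argument "commands" is text: rows parted by semicolons, each of 7 numbers parted by spaces: the shift along the world's x, y, z in units of 0.1 m (1.0 is 0.1 m), then the turn, a rotation vector about the world's x, y, z in units of pi/4 rad (1.0 is pi/4 rad), then the opening in per cent of the stroke, from 0 (shut) to 100 (fully open). A call has 1 to 20 rows; each row shifts and turns the commanded pose from where the row before left it; what a row does not reach is not made up. A row lasts 1/12 s, in which the tool goes at most 41.7 mm and 7.16 degrees, less where a joint would pass 70% of its speed; a pose out of reach is approached as far as the arm can. A call with a number of a shift or a turn outside -1 to 1 is refused whole. A call with a gripper value outside its range is refused whole. The fingers move at their own pace and stop on an object; "force" is the grip in N (left out, the last holds). Time passes only in rows, so rows that do not move let the fingers close. It gives the time, the measured TCP pose, the force, the opening and the grip force at its end, in the units of the state.
- sense(): the state, without advancing time (a new reading comes with each control period).
- capture(name): name is "scene" or "top" or "wrist"; returns a dict with "pixels" (480x640x3 uint8, blue, green, red), "fov_y" (degrees; the focal length in pixels is half the picture's height over the tangent of half this angle, whatever the lens; pixels are square), "cx", "cy" (the principal point, pixels), "position" and "attitude" of the camera in the world; the wrist camera has in their place "tool_from_camera" (4x4, takes a point from camera to tool coordinates, whose origin is the TCP and whose axes are the flange's). Camera axes: x right, y down, z forward; pixel columns grow to the right and rows downward; lengths in mm; the calibration is good to about 2 mm. A picture is of the moment at which its call begins: read the wrist's pose just before it. There is no depth.
- finish_job(): hands the job in; it is judged then, once.
Trained networks look in a picture, given as the dict that the camera call returned (one of the last four; its "shot" number tells which), for a name from the list of things; names that differ only in an ending like _2 or _b are one class to them, and where a whole thing is asked for, a point or a joint stands for the part that bears it (a point fixed in the world has none). Each returns a list of dicts, best first, with "confidence" (0 to 1); they miss things now and then, are a little off and sometimes report something else, mostly with a low value. They report only what shows in the picture. A call takes as long as a camera call. They do not tell look-alikes from the thing itself.
- boxes_of(picture, name): "position" ([column, row] in pixels, amid what is visible of it).
The state is a dict: "time_s": time; "joints": joint angles; "dq": joint speeds; "tau": joint torques, N m; "eef_pos": TCP position; "ee_rot": TCP orientation; "force": force on the tool from outside, world axes, zero at the start; "wrist_torque": the same for the moment, N m; "grip_width": opening from 0.0 (shut) to 1.0 (fully open); "grip_force": force on a finger pad.
Only numpy, scipy, OpenCV 4.12 (cv2) and the standard library are available. Lean on these libraries where they do the work, as an engineer would, in place of code of your own. Each camera call takes 0.05 s, during which the arm holds its last target. There are 200 camera calls.

## Task

Put the two L-shaped metal templates, one standing on edge in the slotted wooden rack and one lying on the bench, back into the shallow wooden tray so that they interlock and both lie fully down, flush with the tray's rim, wooden grip bars up. The tray has a small block in one corner and takes them in only one arrangement: the template with the notched corner goes round that block. Leave the other loose things on the bench where they are, and let go of everything.

Things in the scene. Friction and masses are not known exactly. Their poses are not given: they have to be found in the camera images.
- plate_a_bar (a point): Centre of A's wooden grip bar: 50 mm long (own x), 14 mm wide (own y), 26 mm high; own z points out of the plate through the bar. 25 mm from the plate's underside. A starts on edge in the rack, own y up, bar facing away from the robot. In the tray only the bar can be held, so A has to be put down flat on the bench, bar up, and taken again by the bar.
- plate_a: Template A: aluminium L, 12 mm thick, about 150 g. Origin on its underside below the bar's centre. Legs: own x -41..63, y -33..-1 mm, with a square notch cut off at x<-25.5, y<-17.5 mm; and x -41..9, y -1..48 mm. On edge in the rack its top edge (x -41..9, y 48 mm) is 89 mm above the bench and can be pinched across the thickness; below it are 41 mm of bare plate down to the bar.
- plate_b_bar (a point): Centre of B's wooden grip bar: 50 mm long (own x), 14 mm wide (own y), 26 mm high; own z points out of the plate through the bar. 25 mm from the plate's underside. B starts lying on the bench, bar up.
- plate_b: Template B: aluminium L without a notch, 12 mm thick, about 150 g. Origin on its underside below the bar's centre. Legs: own x -50.5..39, y -14.5..33 mm; and x 3.5..39, y -48..-14.5 mm.
- seat_a (a point): Point on the tray's pocket floor (10 mm above the bench) straight below where the centre of A's bar belongs; its axes are the tray's. With A home its own axes agree with these and its bar centre is 25 mm above this point.
- seat_b (a point): The same for template B. Note: a fixed bench vice, 140 mm high, stands between the tray and where the templates start, x 0.37 to 0.63 m, y within 0.06 m of 0; carry things over it.
- tray: Fixed wooden tray, 162x102 mm outside (own x, y), 22 mm high on 4 mm feet; the origin is at the centre of its feet. Its pocket, 144x84 mm, 12 mm deep over a 6 mm floor, has 1.5 mm clearance round and between the two plates, so their upper faces end flush with the rim; a 14 mm square block fills its corner at own x = -72, y = -42 mm.
- rack_slot (a point): Centre of the mouth of the rack's slot, 28 mm above the bench (it stands on a 2 mm mat). The fixed wooden rack is 53x120 mm; the slot runs along its own y, is open at both ends, 13.5 mm wide and 20 mm deep; own x points away from the robot, to the side where A's bar is. A also stands by itself on that edge on the bench; pushed at its top from the bar side it tips over and lies flat, bar up.
- masking_tape: bystander: flat roll of masking tape, 68 mm across, 24 mm high; the origin is at its underside (centre, in plan); leave it where it is
- nail_tin: bystander: low round tin, 68 mm across, 32 mm high; the origin is at its underside (centre, in plan); leave it where it is
- offcut_1: bystander: small pine offcut, 30x50x22 mm; the origin is at its underside (centre, in plan); leave it where it is
- screwdriver_red: bystander: screwdriver with a red handle, 199 mm long, lying near the front edge; the origin is at its underside (centre, in plan); leave it where it is
- offcut_2: bystander: pine offcut, 60x45x30 mm; the origin is at its underside (centre, in plan); leave it where it is
Things that resemble listed ones, but are neither listed nor needed, are in the scene too. Leave any turquoise look-alike of the plate_b alone.

How it is judged:
By the outcome, as a careful person would: the job done as asked, in the order asked, and still so for the second after the job is handed in, with the robot touching nothing.
It also fails if it takes over 72 s, if anything falls off the work surface, if the arm or the gripper's body presses on something with over 40 N, if the wrist force passes 120 N, or if a joint passes its speed limit or range.

## Working session

There is one attempt and no reset: what is moved stays moved. The work goes in short steps, Python scripts to look and compute and a tool call to move; the robot and the scene stay as the last step left them, time stands still between calls to the robot, and variables do not carry over. Pictures are saved under pics/ and viewed, at most 10 in all, crops included, and the job is handed in when it is done.

Besides the shell and the picture viewer there is one more tool, called after "Emit:" in YAML: its name, and indented under it one key for each argument. drive_tool: Moves the arm, as the interface text tells. Shifts and turns lie within -1 to 1; 1 stands for 0.1 m of shift or pi/4 rad of turn. Its arguments: {"type":"object","properties":{"commands":{"type":"string"},"force":{"type":"number"}},"required":["commands"]}

```bash
mkdir -p pics; ls; cat > h.py <<'E'
import numpy as np, cv2
from scipy.spatial.transform import Rotation as R
from rig import *
def cam(p,s=None):
    f=240/np.tan(np.radians(p["fov_y"])/2)
    if "tool_from_camera" in p:
        q=s["ee_rot"]; T=np.eye(4); T[:3,:3]=R.from_quat([q[1],q[2],q[3],q[0]]).as_matrix(); T[:3,3]=s["eef_pos"]
        T=T@np.array(p["tool_from_camera"])
        return f,p["cx"],p["cy"],T[:3,:3],T[:3,3]
    a=np.array(p["attitude"])
    M=a if a.shape==(3,3) else R.from_quat([a[1],a[2],a[3],a[0]]).as_matrix()
    return f,p["cx"],p["cy"],M,np.array(p["position"])
def ray(c,uv,z):
    f,cx,cy,M,t=c
    d=M@np.array([(uv[0]-cx)/f,(uv[1]-cy)/f,1]); return t+d*(z-t[2])/d[2]
def proj(c,X):
    f,cx,cy,M,t=c
    x=(np.atleast_2d(X)-t)@M; return np.c_[f*x[:,0]/x[:,2]+cx,f*x[:,1]/x[:,2]+cy]
E
python3 - <<'E'
from h import *
import pickle
for n in["top","scene"]:
    p=capture(n); cv2.imwrite(f"pics/{n}.png",p["pixels"]); c=cam(p); pickle.dump(p,open(n+".pkl","wb"))
    print(n,p["fov_y"],p["position"],p["attitude"])
    for k in["plate_a_bar","plate_a","tray","rack_slot","masking_tape","nail_tin","offcut_1","screwdriver_red"]:
        for b in boxes_of(p,k)[:4]: print(k,round(b["confidence"],2),np.round(b["position"]),np.round(ray(c,b["position"],10)[:2]))
E
```

```text
pics
top 46.55548766625217 [ 380.00646457   78.74956655 1244.42958561] [-0.0495683   0.70776047 -0.70148824  0.06732277]
plate_a_bar 0.77 [288. 220.] [627. 141.]
plate_a 0.87 [207. 281.] [489. 317.]
plate_a 0.68 [276. 301.] [446. 162.]
plate_a 0.64 [285. 221.] [625. 146.]
plate_a 0.19 [470. 250.] [ 564. -270.]
tray 0.79 [474. 248.] [ 569. -280.]
rack_slot 0.81 [275. 233.] [598. 169.]
masking_tape 0.82 [354. 195.] [689.  -8.]
nail_tin 0.65 [176. 191.] [692. 394.]
offcut_1 0.88 [424. 179.] [ 729. -170.]
offcut_1 0.54 [329. 324.] [397.  45.]
screwdriver_red 0.66 [414. 333.] [ 379. -141.]
scene 49.57450488821008 [-145.56621973  530.01183869  614.68079008] [ 0.21783114 -0.42721096  0.77043893 -0.42007647]
plate_a_bar 0.9 [274. 236.] [680. 107.]
plate_a_bar 0.55 [380. 295.] [408.  33.]
plate_a_bar 0.41 [317. 227.] [663.  10.]
plate_a 0.85 [270. 238.] [676. 118.]
plate_a 0.77 [308. 308.] [447. 165.]
plate_a 0.69 [213. 331.] [479. 329.]
tray 0.82 [423. 200.] [ 639. -277.]
rack_slot 0.8 [266. 263.] [604. 165.]
masking_tape 0.75 [317. 224.] [675.   1.]
nail_tin 0.71 [145. 271.] [696. 376.]
nail_tin 0.5 [306. 306.] [451. 165.]
offcut_1 0.88 [382. 296.] [405.  31.]
offcut_1 0.52 [363. 190.] [ 750. -180.]
```

View pics/top.png

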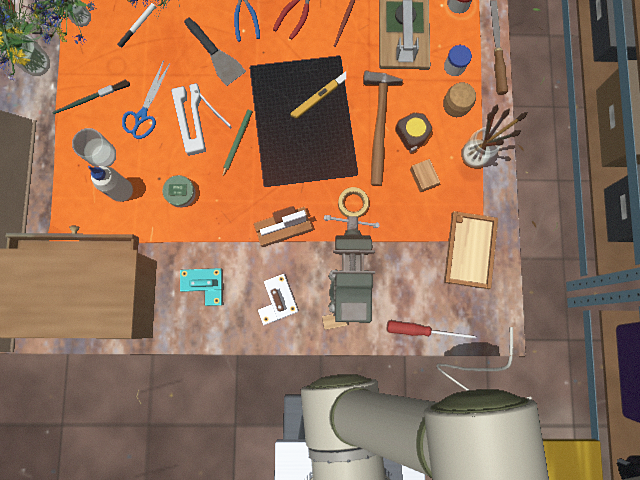

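View pics/scene.png

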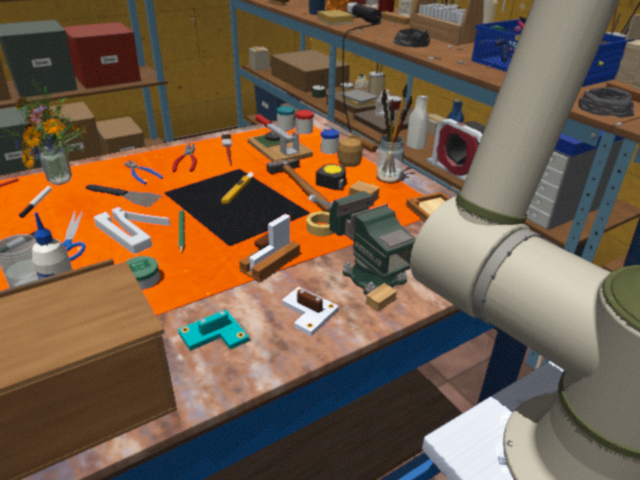

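The white L at top (276,299) is B (bar brown, white plate). The turquoise L at (205,286) is the look-alike and stays put. A stands in the rack at (284,224), and the tray is at (470,250). I'll go over the tray first with the wrist camera.

```bash
python3 - <<'E'
from h import *
np.set_printoptions(suppress=True,precision=3)
s=sense();p=capture("wrist");print(s["ee_rot"],R.from_quat(np.roll(s["ee_rot"],-1)).as_matrix(),np.array(p["tool_from_camera"]),p["fov_y"],tips_ahead if not callable(tips_ahead) else tips_ahead())
E
```

```text
[0.    0.986 0.168 0.   ] [[ 0.944  0.33   0.   ]
 [ 0.33  -0.944 -0.   ]
 [ 0.     0.    -1.   ]] [[   0.      -0.965   -0.262   66.58 ]
 [   1.       0.      -0.      -0.455]
 [   0.      -0.262    0.965 -124.681]
 [   0.       0.       0.       1.   ]] 60.03778677881031 17.0
```

Emit:
drive_tool:
  commands: "0.2 0.12 0.08 0 0 0 100;0.25 0.12 0.08 0 0 0 100;0.25 0.12 0.08 0 0 0 100;0.25 0.12 0.08 0 0 0 100;0.25 0.12 0.08 0 0 0 100;0.25 0.12 0.08 0 0 0 100;0.25 0.12 0.08 0 0 0 100;0.25 0.12 0.08 0 0 0 100;0.25 0.12 0.08 0 0 0 100;0.25 0.12 0.08 0 0 0 100;0.25 0.12 0.05 0 0 0 100;0.25 0.12 0 0 0 0 100;0.25 0.12 0 0 0 0 100;0.2 0.12 0 0 0 0 100;0 0 0 0 0 0 100;0 0 0 0 0 0 100"

```text
time_s: 2.28
eef_pos: [514.1, -327.0, 332.9]
ee_rot: [-0.0, 0.986, 0.168, -0.0]
force: [-0.1, -0.5, -0.6]
grip_width: 1.0
grip_force: 0.0
```

```bash
python3 - <<'E'
from h import *
import pickle
s=sense();p=capture("wrist");pickle.dump((s,p),open("tray.pkl","wb"))
for b in boxes_of(p,"tray"): print(b)
cv2.imwrite("pics/tray.png",p["pixels"])
E
```

```text
{'position': [286.0, 118.9], 'confidence': 0.79}
```

View pics/tray.png

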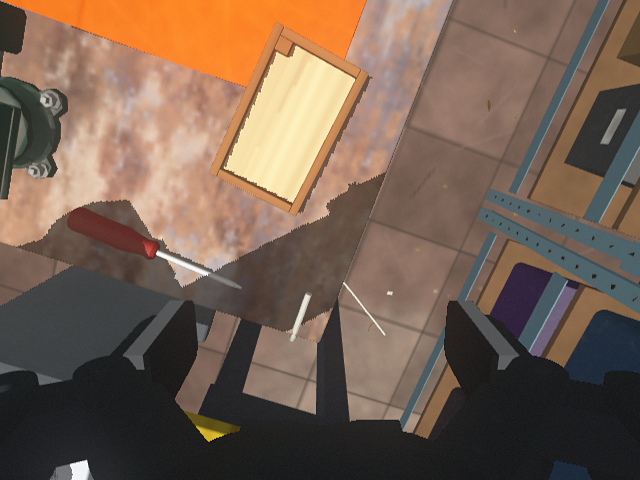

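```bash
cat >> h.py <<'E'
from scipy.optimize import minimize
def poly(pts,z): return np.c_[np.array(pts,float),np.full(len(pts),z)]
def samp(P,n=25):
    P=np.vstack([P,P[:1]]); o=[]; 
    for a,b in zip(P[:-1],P[1:]):
        t=np.linspace(.08,.92,n)[:,None]; o.append(np.c_[a+(b-a)*t,np.tile((b-a)/np.linalg.norm(b-a),(n,1))])
    return np.vstack(o)
def place(P,x):
    c,s=np.cos(x[2]),np.sin(x[2]); M=np.array([[c,-s,0],[s,c,0],[0,0,1]]); return P@M.T+[x[0],x[1],0]
def fit(img,c,polys,x0,sig=(3,1.2)):
    S=np.vstack([samp(p) for p in polys]); x=np.array(x0,float)
    g=img.astype(np.float32)
    for s in sig:
        b=cv2.GaussianBlur(g,(0,0),s)
        gx=cv2.Sobel(b,cv2.CV_32F,1,0)/8;gy=cv2.Sobel(b,cv2.CV_32F,0,1)/8
        def cost(d):
            y=x+np.array(d)*[1,1,.01]
            A=place(S[:,:3],y);B=A+(place(S[:,3:],[0,0,y[2]]))
            u=proj(c,A).astype(np.float32);v=proj(c,B)-u;n=np.c_[-v[:,1],v[:,0]]/np.linalg.norm(v,axis=1)[:,None]
            r=lambda G:cv2.remap(G,u[:,:1],u[:,1:],cv2.INTER_LINEAR)[:,0]
            m=np.abs(r(gx)*n[:,:1]+r(gy)*n[:,1:]).max(1)
            return -np.sqrt(m).mean()
        best=min((minimize(cost,i,method="Nelder-Mead",options=dict(initial_simplex=np.array(i)+np.array([[0,0,0],[3*s/3,0,0],[0,3*s/3,0],[0,0,2*s/3]]))) for i in [[a,b_,k] for a in(-3,0,3) for b_ in(-3,0,3) for k in(-3,0,3)]),key=lambda r:r.fun)
        x=x+best.x*[1,1,.01]
    return x,-best.fun
def rect(a,b,cx=0,cy=0): return [(cx-a,cy-b),(cx+a,cy-b),(cx+a,cy+b),(cx-a,cy+b)]
TRAY=[poly(rect(81,51),22),poly([(-58,-42),(72,-42),(72,42),(-72,42),(-72,-28),(-58,-28)],22)]
def bplate(z):return [poly([(-50.5,-14.5),(3.5,-14.5),(3.5,-48),(39,-48),(39,33),(-50.5,33)],z+12),poly(rect(25,7),z+38)]
def aplate(z):return [poly([(-25.5,-33),(63,-33),(63,-1),(9,-1),(9,48),(-41,48),(-41,-17.5),(-25.5,-17.5)],z+12),poly(rect(25,7),z+38)]
def draw(img,c,polys,x,name,roi=None):
    o=cv2.resize(img,None,fx=3,fy=3,interpolation=cv2.INTER_CUBIC)
    for p in polys: cv2.polylines(o,[np.int32(np.round((proj(c,place(p,x))*3+1)*8))],True,(0,0,255),1,cv2.LINE_AA,3)
    u=proj(c,place(np.vstack(polys),x))*3; a=np.maximum(u.min(0).astype(int)-60,0); b=u.max(0).astype(int)+60
    o=o[a[1]:b[1],a[0]:b[0]]; k=min(1,780/o.shape[1],590/o.shape[0]); cv2.imwrite(name,cv2.resize(o,None,fx=k,fy=k))
def yaw(s):
    q=s["ee_rot"]; M=R.from_quat([q[1],q[2],q[3],q[0]]).as_matrix(); return np.arctan2(M[1,0],M[0,0])
E
python3 - <<'E'
from h import *
import pickle
np.set_printoptions(suppress=True,precision=3)
s,p=pickle.load(open("tray.pkl","rb"));c=cam(p,s)
q=np.array([ray(c,u,22)[:2] for u in[(279,24),(369,76),(296,213),(213,173)]]);print(q)
v=q[3]-q[0]; m=q.mean(0); x,f=fit(p["pixels"],c,TRAY,[*m,np.arctan2(v[1],v[0])]);print(x,f)
draw(p["pixels"],c,TRAY,x,"pics/f1.png")
# B from top
p=pickle.load(open("top.pkl","rb"));c=cam(p)
for u in[(288,274),(297,317),(264,323),(276,299),(270,291),(284,307)]:print(u,ray(c,u,12 if u[1]!=299 else 38)[:2])
res=[fit(p["pixels"],c,bplate(0),[*ray(c,(277,299),30)[:2],a]) for a in np.arange(-3.14,3.14,.5)]
res.sort(key=lambda r:-r[1]);print(*res[:3]);draw(p["pixels"],c,bplate(0),res[0][0],"pics/f2.png")
a=cv2.imread("pics/f1.png");b=cv2.imread("pics/f2.png")
t=cv2.imread("pics/top.png")[195:335,160:335];t=cv2.resize(t,None,fx=2.2,fy=2.2,interpolation=cv2.INTER_CUBIC)
H=max(a.shape[0],b.shape[0]+t.shape[0]);W=a.shape[1]+max(b.shape[1],t.shape[1]);o=np.zeros((H,W,3),np.uint8);o[:a.shape[0],:a.shape[1]]=a;o[:b.shape[0],a.shape[1]:a.shape[1]+b.shape[1]]=b;o[b.shape[0]:b.shape[0]+t.shape[0],a.shape[1]:a.shape[1]+t.shape[1]]=t
k=min(1,800/W,600/H);cv2.imwrite("pics/fits.png",cv2.resize(o,None,fx=k,fy=k))
E
```

```text
[[ 650.516 -236.166]
 [ 635.654 -333.912]
 [ 481.523 -309.892]
 [ 493.101 -214.712]]
[ 564.078 -270.567    3.002] 4.2627058052524465
(288, 274) [505.899 137.868]
(297, 317) [411.791 116.457]
(264, 323) [398.307 188.071]
(276, 299) [449.104 161.359]
(270, 291) [468.01  176.702]
(284, 307) [433.284 145.259]
(array([448.236, 159.963,   3.519]), np.float64(5.830362263152383)) (array([448.262, 159.959,  -2.764]), np.float64(5.8300264532369)) (array([448.246, 159.931,  -2.766]), np.float64(5.830017928567222))
```

View pics/fits.png

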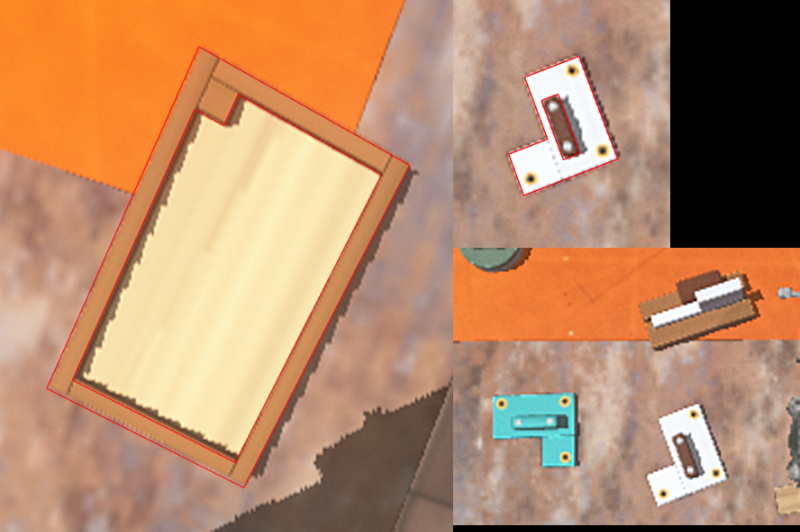

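Both fits line up: tray at (564,-271) with yaw 3.00, and B at (448,160) with yaw -2.765. The crop confirms the white, brown-barred L as B. I'll take a close view over seat B now, and later one over B from the same tool-relative pose so the calibration bias cancels.

Emit:
drive_tool:
  commands: "0.036 0.107 -0.2 0 0 -0.1214 100;0.036 0.107 -0.2 0 0 -0.1214 100;0.036 0.107 -0.2 0 0 -0.1214 100;0.036 0.107 -0.2 0 0 -0.1214 100;0.036 0.107 -0.2 0 0 -0.1214 100;0 0 0 0 0 0 100;0 0 0 0 0 0 100;0 0 0 0 0 0 100"

```text
time_s: 3.05
eef_pos: [531.3, -275.3, 234.9]
ee_rot: [0.001, 0.998, -0.069, 0.001]
force: [0.2, 0.3, 0.3]
grip_width: 0.999
grip_force: 0.0
```

```bash
cat > m.py <<'E'
import sys,pickle
from h import *
np.set_printoptions(suppress=True,precision=4)
def look(polys,x0,name=None):
    s=sense();p=capture("wrist");c=cam(p,s);x,f=fit(p["pixels"],c,polys,x0)
    d=x[:2]-s["eef_pos"][:2];t=yaw(s)
    print("pose",x,"score",f,"tcp",np.array(s["eef_pos"]),"yaw",t,"tool-frame off",np.array([[np.cos(t),np.sin(t)],[np.sin(t),-np.cos(t)]])@d)
    if name: draw(p["pixels"],c,polys,x,name)
    return x
E
python3 - <<'E'
from m import *
x=look(TRAY,[564.1,-270.6,3.002],"pics/t2.png")
for n,o in(("A",(-29.5,-7.5,0)),("B",(31.5,7.5,0))):print(n,place(np.array([o]),x))
E
```

```text
pose [ 564.2349 -270.3696    3.0012] score 3.738652470627134 tcp [ 531.3487 -275.2689  234.9212] yaw -0.1381848735964629 tool-frame off [31.8979 -9.3825]
A [[ 594.4943 -267.0728    0.    ]]
B [[ 531.9952 -273.3865    0.    ]]
```

Emit:
drive_tool:
  commands: "-0.04 0.2 0.2 0 0 0.05 100;-0.04 0.3 0.1 0 0 0.05 100;-0.04 0.3 0 0 0 0.05 100;-0.06 0.3 0 0 0 0.05 100;-0.06 0.3 0 0 0 0.05 100;-0.06 0.3 0 0 0 0.05 100;-0.06 0.3 0 0 0 0.05 100;-0.06 0.3 0 0 0 0.05 100;-0.06 0.3 0 0 0 0.05 100;-0.06 0.3 0 0 0 0.05 100;-0.06 0.3 0 0 0 0.05 100;-0.06 0.3 0 0 0 0.05 100;-0.06 0.3 0 0 0 0.05 100;-0.06 0.3 -0.2 0 0 0.01 100;-0.06 0.236 -0.2 0 0 0 100;0 0 0 0 0 0 100;0 0 0 0 0 0 100;0 0 0 0 0 0 100"

```text
time_s: 4.6
eef_pos: [448.4, 158.9, 224.6]
ee_rot: [0.0, 0.982, 0.188, 0.001]
force: [-0.5, -0.6, 0.0]
grip_width: 1.003
grip_force: 0.0
```

```bash
python3 - <<'E'
from m import *
x=look(bplate(0),[448.2,160,-2.765],"pics/b2.png")
a=cv2.imread("pics/t2.png");b=cv2.imread("pics/b2.png")
H=max(a.shape[0],b.shape[0]);f=lambda i:cv2.copyMakeBorder(i,0,H-i.shape[0],0,0,0)
o=np.hstack([f(a),f(b)]);k=min(1,800/o.shape[1],600/H);cv2.imwrite("pics/tb.png",cv2.resize(o,None,fx=k,fy=k))
E
```

```text
pose [450.1397 161.0169  -2.7601] score 5.548421237364603 tcp [448.4274 158.8833 224.6298] yaw 0.3786834252447241 tool-frame off [ 2.3798 -1.3494]
```

View pics/tb.png

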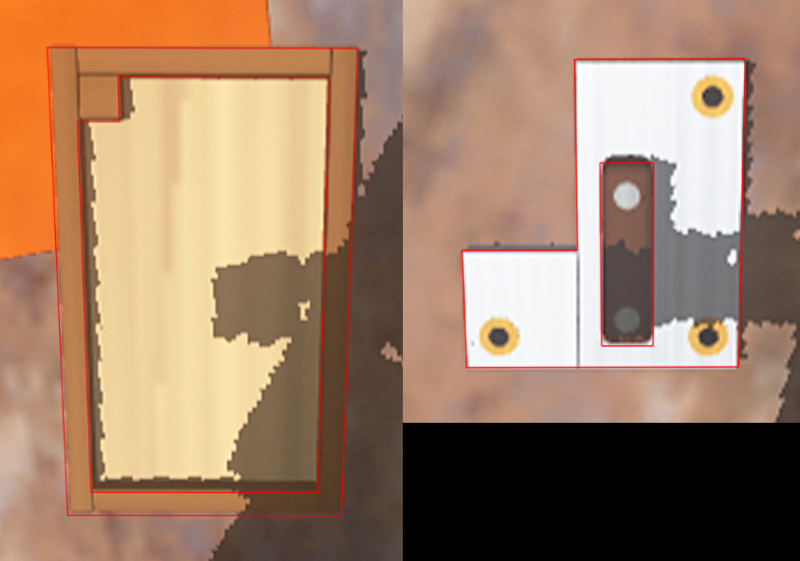

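Tray fit and B fit both sit on their outlines in these views (B at right, tray at left with the block at its upper left corner). Going down on B's bar.

Emit:
drive_tool:
  commands: "0.009 0.011 -0.3 0 0 0.002 60;0.008 0.01 -0.3 0 0 0.0015 60;0 0 -0.3 0 0 0 60;0 0 -0.3 0 0 0 60;0 0 -0.3 0 0 0 60;0 0 -0.2 0 0 0 60;0 0 -0.15 0 0 0 60;0 0 -0.06 0 0 0 60;0 0 0 0 0 0 60;0 0 0 0 0 0 60"

```text
time_s: 5.48
eef_pos: [450.1, 161.2, 33.3]
ee_rot: [0.0, 0.982, 0.189, 0.001]
force: [0.0, 0.1, 0.6]
grip_width: 0.602
grip_force: 0.0
```

Emit:
drive_tool:
  commands: "0 0 0 0 0 0 0;0 0 0 0 0 0 0;0 0 0 0 0 0 0;0 0 0 0 0 0 0;0 0 0 0 0 0 0;0 0 0 0 0 0 0;0 0 0 0 0 0 0;0 0 0 0 0 0 0;0 0 0 0 0 0 0"
  force: 60

```text
time_s: 6.23
eef_pos: [449.8, 161.7, 33.3]
ee_rot: [0.0, 0.982, 0.19, 0.001]
force: [-0.8, 0.0, 6.3]
grip_width: 0.153
grip_force: 59.6
```

```bash
python3 - <<'E'
from m import *
look(bplate(0)[:1],[450.1,161.0,-2.7601],"pics/b3.png")
E
```

```text
pose [449.1069 161.9515  -2.7633] score 3.108167766307016 tcp [449.836  161.7123  33.2739] yaw 0.38133800094777554 tool-frame off [-0.5877 -0.4933]
```

View pics/b3.png

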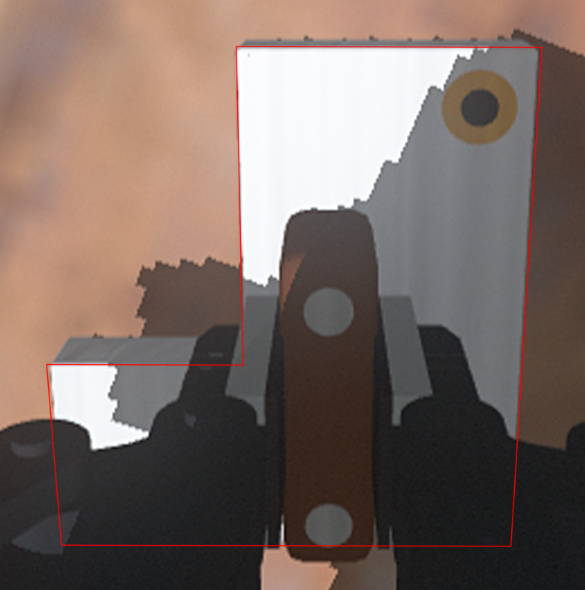

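Emit:
drive_tool:
  commands: "0 0 0.1 0 0 0 0;0 0 0.4 0 0 0 0;0 0 0.4 0 0 0 0;0 0 0.4 0 0 0 0;0 0 0.4 0 0 0 0;0 0 0.2 0 0 0 0;0.055 -0.25 0 0 0 -0.0442 0;0.055 -0.3 0 0 0 -0.0442 0;0.055 -0.3 0 0 0 -0.0442 0;0.055 -0.3 0 0 0 -0.0442 0;0.055 -0.3 0 0 0 -0.0442 0;0.055 -0.3 0 0 0 -0.0442 0;0.055 -0.3 0 0 0 -0.0442 0;0.055 -0.3 0 0 0 -0.0442 0;0.055 -0.3 0 0 0 -0.0442 0;0.055 -0.3 0 0 0 -0.0442 0;0.055 -0.3 0 0 0 -0.0442 0;0.055 -0.3 0 0 0 -0.0442 0;0.055 -0.3 0 0 0 -0.0442 0;0.055 -0.3 0 0 0 -0.0442 0"

```text
time_s: 7.95
eef_pos: [526.0, -254.6, 223.0]
ee_rot: [-0.0, 0.999, -0.053, 0.0]
force: [0.8, -1.0, -0.7]
grip_width: 0.148
grip_force: 58.9
```

Emit:
drive_tool:
  commands: "0.054 -0.206 0 0 0 -0.0442 0;0 0 -0.2 0 0 0 0;0 0 -0.2 0 0 0 0;0 0 -0.2 0 0 0 0;0 0 -0.2 0 0 0 0;0 0 -0.2 0 0 0 0;0 0 -0.2 0 0 0 0;0 0 -0.1 0 0 0 0;0 0 0 0 0 0 0;0 0 0 0 0 0 0;0 0 0 0 0 0 0"

```text
time_s: 8.87
eef_pos: [532.1, -274.3, 93.9]
ee_rot: [0.001, 0.998, -0.07, 0.001]
force: [1.0, 0.4, -1.4]
grip_width: 0.153
grip_force: 59.0
```

```bash
python3 - <<'E'
from m import *
s=sense();z=s["eef_pos"][2]-33.3;print(s["eef_pos"],s["ee_rot"],z)
t=yaw(s)
c0=s["eef_pos"][:2]
look([bplate(z)[0]],[c0[0],c0[1],t+np.pi])
p=capture("wrist");c=cam(p,s)
x,f=fit(p["pixels"],c,[TRAY[0]],[564.2,-270.4,3.0012]);print(x,f,place(np.array([[31.5,7.5,0]]),x))
o=p["pixels"].copy()
cv2.polylines(o,[np.int32(proj(c,place(TRAY[0],x)))],True,(0,0,255));cv2.imwrite("pics/over.png",o)
E
```

```text
[ 532.131  -274.3051   93.8544] [ 0.0006  0.9976 -0.0697  0.0009] 60.554395905355136
pose [ 532.1655 -273.9299    3.0107] score 2.9448559402764585 tcp [ 532.131  -274.3051   93.8544] yaw -0.13951166709881593 tool-frame off [-0.018  -0.3763]
[ 564.6518 -271.3221    3.    ] 2.780270579829964 [[ 532.4086 -274.3009    0.    ]]
```

View pics/over.png

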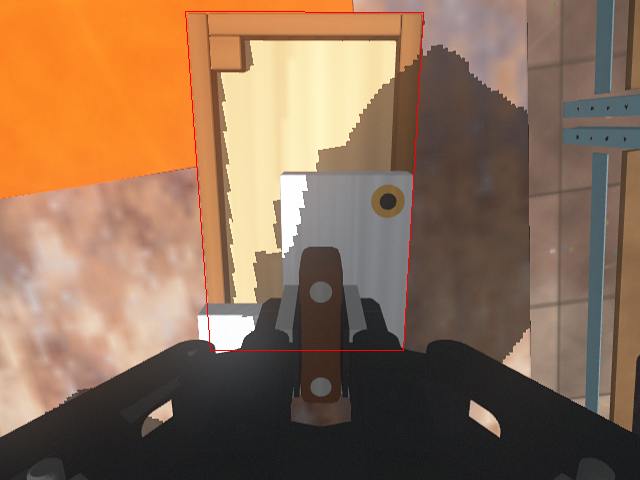

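Plate and seat agree within 0.5 mm in this view. Plate B is centred over the lower right part of the pocket, with the block at the upper left (227,53). Lowering.

Emit:
drive_tool:
  commands: "0.002 -0.003 -0.1 0 0 0 0;0 0 -0.1 0 0 0 0;0 0 -0.08 0 0 0 0;0 0 -0.04 0 0 0 0;0 0 -0.04 0 0 0 0;0 0 -0.04 0 0 0 0;0 0 -0.03 0 0 0 0;0 0 -0.03 0 0 0 0;0 0 -0.02 0 0 0 0;0 0 -0.02 0 0 0 0;0 0 0 0 0 0 0;0 0 0 0 0 0 0"

```text
time_s: 9.97
eef_pos: [535.3, -275.0, 48.5]
ee_rot: [0.002, 0.998, -0.07, 0.005]
force: [-0.0, 10.9, 40.4]
grip_width: 0.15
grip_force: 66.9
```

Emit:
drive_tool:
  commands: "0 0 0.05 0 0 0 0;0 0 0.1 0 0 0 0;0 0 0.1 0 0 0 0;0 0 0.1 0 0 0 0;0 0 0 0 0 0 0;0 0 0 0 0 0 0"

```text
time_s: 10.47
eef_pos: [531.9, -274.4, 77.7]
ee_rot: [0.0, 0.998, -0.07, 0.0]
force: [0.1, 0.4, -2.0]
grip_width: 0.151
grip_force: 60.8
```

```bash
python3 - <<'E'
from m import *
s=sense();z=s["eef_pos"][2]-33.3;print(s["eef_pos"],s["ee_rot"],s["force"],z)
t=yaw(s)
c0=s["eef_pos"][:2]
look([bplate(z)[0]],[c0[0],c0[1],t+np.pi])
p=capture("wrist");c=cam(p,s)
x,f=fit(p["pixels"],c,[TRAY[0]],[564.2,-270.4,3.0012]);print(x,f,place(np.array([[31.5,7.5,0]]),x))
cv2.imwrite("pics/raw2.png",p["pixels"])
q=capture("top");cc=cam(q)
u=proj(cc,[[550,-270,30]])[0].astype(int);r=cv2.resize(q["pixels"][u[1]-50:u[1]+50,u[0]-45:u[0]+45],None,fx=5,fy=5,interpolation=cv2.INTER_CUBIC)
l=cv2.resize(p["pixels"][:400,120:500],None,fx=.9,fy=1.25*1)
l=p["pixels"][:,150:490]
cv2.imwrite("pics/chk.png",np.hstack([l,r[:480]]))
E
```

```text
[ 531.8787 -274.4038   77.6692] [ 0.0002  0.9976 -0.0698  0.0003] [ 0.071   0.3661 -1.9772] 44.36918758900319
pose [ 528.199  -273.3993    3.0033] score 2.7460816413097255 tcp [ 531.8787 -274.4038   77.6692] yaw -0.13965535571948126 tool-frame off [-3.7837 -0.4824]
[ 554.1002 -269.9209    2.9999] 2.612532769238452 [[ 521.8568 -272.8972    0.    ]]
```

View pics/chk.png

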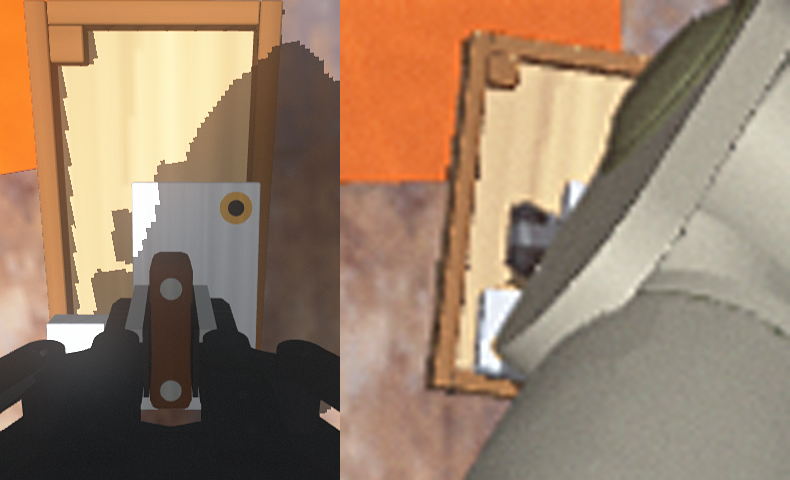

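```bash
python3 - <<'E'
from m import *
p=pickle.load(open("top.pkl","rb"));x,f=fit(p["pixels"],cam(p),TRAY,[564,-270,3.0]);print("top tray",x,f)
# in-hand: pitch/dx/dz fit
s=sense();p=capture("wrist");f0,cx,cy,M,t=cam(p,s)
T=np.array(p["tool_from_camera"]);g=p["pixels"]
c=(f0,cx,cy,T[:3,:3],T[:3,3])   # tool frame camera
b=cv2.GaussianBlur(g.astype(np.float32),(0,0),1.2);gx=cv2.Sobel(b,cv2.CV_32F,1,0)/8;gy=cv2.Sobel(b,cv2.CV_32F,0,1)/8
# tool frame: plate x->-x tool; plate y -> +y tool ; z-> -z tool ; tool z of underside = 33.3
def seg(a,b,z,n=40):
    k=np.linspace(.05,.95,n)[:,None];P=np.array(a)+(np.array(b)-a)*k;return np.c_[P,np.full(n,z)]
# right column of picture = +tool y ; front edge plate x=-50.5
S=[seg((-50.5,-14.5),(-50.5,33),12),seg((-50.5,-14.5),(-22,-14.5),12),seg((-50.5,33),(-12,33),12),seg((3.5,-46),(3.5,-26),12),seg((-25,-5),(-25,5),38,20),seg((-22,-7),(-12,-7),38,20),seg((-22,7),(-12,7),38,20)]
S=np.vstack(S)
def pts(v):
    dx,dy,dz,pi,ya=v
    P=np.c_[-S[:,0],S[:,1],-(S[:,2]-33.3)]   # tool frame, rel. to TCP
    return P@R.from_euler("zy",[ya,pi]).as_matrix().T+[dx,dy,dz]
def cost(w):
    u=proj(c,pts(np.array(w)*[1,1,1,.02,.01])).astype(np.float32)
    r=lambda G:cv2.remap(G,u[:,:1],u[:,1:],cv2.INTER_LINEAR)[:,0]
    return -np.sqrt(np.hypot(r(gx),r(gy)).max(1)).mean()
best=min((minimize(cost,[a,-.4,d,q,0],method="Nelder-Mead",options=dict(maxiter=2000)) for a in(-4,-2,0) for d in(-4,0,3) for q in(-4,0,4)),key=lambda r:r.fun)
print("dx dy dz pitch yaw",best.x*[1,1,1,.02,.01],best.fun)
v=best.x*[1,1,1,.02,.01]
o=g.copy()
for q in proj(c,pts(v)): cv2.circle(o,tuple(np.int32(np.round(q))),0,(0,0,255))
cv2.imwrite("pics/hand.png",cv2.resize(o[150:420,180:480],None,fx=2.2,fy=2.2))
E
```

```text
top tray [ 562.1429 -268.1613    2.9909] 4.290017187010746
dx dy dz pitch yaw [ 1.7409 -0.4967 -0.0169 -0.25    0.0004] -4.719431400299072
```

View pics/hand.png

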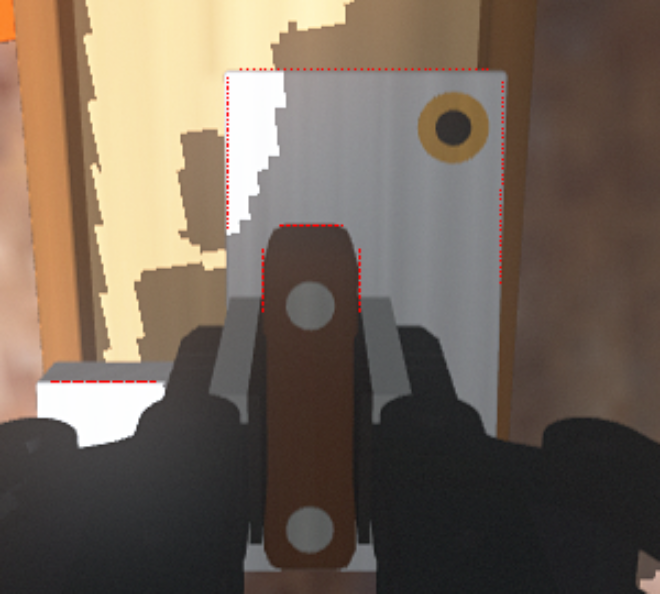

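B tilted slightly nose-down in the hand because its robot-side end touched the rim. I'll set it flat on the free bench beside the tray, look again and regrip.

Emit:
drive_tool:
  commands: "0 0 0.2 0 0 0 0;-0.084 0.26 0 0 0 0 0;-0.084 0.26 0 0 0 0 0;-0.084 0.26 0 0 0 0 0;-0.084 0.26 0 0 0 0 0;-0.084 0.26 0 0 0 0 0;0 0 -0.2 0 0 0 0;0 0 -0.2 0 0 0 0;0 0 -0.1 0 0 0 0;0 0 -0.04 0 0 0 0;0 0 -0.04 0 0 0 0;0 0 -0.04 0 0 0 0;0 0 0 0 0 0 0;0 0 0 0 0 0 0"

```text
time_s: 11.83
eef_pos: [489.8, -144.6, 36.4]
ee_rot: [0.0, 0.998, -0.07, 0.0]
force: [-4.4, 0.7, 4.8]
grip_width: 0.151
grip_force: 62.4
```

Emit:
drive_tool:
  commands: "0 0 0 0 0 0 40;0 0 0 0 0 0 60;0 0 0 0 0 0 60;0 0 0.2 0 0 0 60;0 0 0.4 0 0 0 60;0 0 0.4 0 0 0 60;0 0 0.4 0 0 0 60;0 0 0.4 0 0 0 60;0 0 0.06 0 0 0 60;0 0 0 0 0 0 60;0 0 0 0 0 0 60;0 0 0 0 0 0 60"

```text
time_s: 12.83
eef_pos: [489.2, -144.0, 219.6]
ee_rot: [-0.001, 0.998, -0.07, -0.001]
force: [-0.7, -0.4, 0.2]
grip_width: 0.602
grip_force: 0.0
```

```bash
python3 - <<'E'
from m import *
s=sense();x=look(bplate(0)[:1],[489,-145,3.0],"pics/b4.png");look(bplate(0)[:1],x)
look(bplate(0)[1:],x)
E
```

```text
pose [ 485.5495 -143.3411    3.0022] score 5.010606353980343 tcp [ 489.2383 -143.9831  219.6288] yaw -0.1396986960018481 tool-frame off [-3.7423 -0.1221]
pose [ 485.5451 -143.311     3.0027] score 5.011485085686051 tcp [ 489.264  -143.9739  219.5807] yaw -0.13967365092890116 tool-frame off [-3.775  -0.1387]
pose [ 487.5036 -143.6096    3.0028] score 5.359933555696322 tcp [ 489.3535 -144.0253  219.7628] yaw -0.1396177682876741 tool-frame off [-1.8898 -0.1542]
```

Emit:
drive_tool:
  commands: "-0.02 0.004 -0.3 0 0 0 60;-0.018 0.003 -0.4 0 0 0 60;0 0 -0.4 0 0 0 60;0 0 -0.4 0 0 0 60;0 0 -0.2 0 0 0 50;0 0 -0.13 0 0 0 30;0 0 0 0 0 0 30;0 0 0 0 0 0 30;0 0 0 0 0 0 0;0 0 0 0 0 0 0;0 0 0 0 0 0 0;0 0 0 0 0 0 0;0 0 0 0 0 0 0"
  force: 80

```text
time_s: 14.07
eef_pos: [486.5, -143.8, 39.4]
ee_rot: [0.0, 0.998, -0.07, 0.001]
force: [-1.8, 0.3, 6.4]
grip_width: 0.137
grip_force: 79.8
```

Emit:
drive_tool:
  commands: "0 0 0.1 0 0 0 0;0 0 0.4 0 0 0 0;0 0 0.1 0 0 0 0;0 0 0 0 0 0 0;0 0 0 0 0 0 0"

```text
time_s: 14.48
eef_pos: [486.0, -143.5, 98.5]
ee_rot: [0.0, 0.998, -0.07, 0.0]
force: [-0.2, -0.2, -1.1]
grip_width: 0.137
grip_force: 78.9
```

```bash
cat > hand.py <<'E'
from m import *
def seg(a,b,z,n=40):
    k=np.linspace(.05,.95,n)[:,None];P=np.array(a)+(np.array(b)-a)*k;return np.c_[P,np.full(n,z)]
SB=np.vstack([seg((-50.5,-14.5),(-50.5,33),12),seg((-50.5,-14.5),(-22,-14.5),12),seg((-50.5,33),(-12,33),12),seg((3.5,-46),(3.5,-30),12)])
# in-hand plate (tool x = -plate x): fit dx,dy,pitch,yaw given underside distance u below TCP
def inhand(S,u,sgn=-1,out=None):
    s=sense();p=capture("wrist");f0,cx,cy,_,_=cam(p,s);T=np.array(p["tool_from_camera"]);c=(f0,cx,cy,T[:3,:3],T[:3,3])
    b=cv2.GaussianBlur(p["pixels"].astype(np.float32),(0,0),1.2);gx=cv2.Sobel(b,cv2.CV_32F,1,0)/8;gy=cv2.Sobel(b,cv2.CV_32F,0,1)/8
    def pts(v): return np.c_[sgn*S[:,0],-sgn*S[:,1],-(S[:,2]-u)]@R.from_euler("zy",[v[3],v[2]]).as_matrix().T+[v[0],v[1],0]
    k=np.array([1,1,.02,.01])
    def cost(w):
        q=proj(c,pts(np.array(w)*k)).astype(np.float32);r=lambda G:cv2.remap(G,q[:,:1],q[:,1:],cv2.INTER_LINEAR)[:,0]
        return -np.sqrt(np.hypot(r(gx),r(gy)).max(1)).mean()
    best=min((minimize(cost,[a,e,d,0],method="Nelder-Mead",options=dict(maxiter=2000)) for a in(-3,0,3) for e in(-1,1) for d in(-5,-2,0,2)),key=lambda r:r.fun)
    print("tcp",np.array(s["eef_pos"]),"yaw",yaw(s),"hand dx dy pitch yaw",best.x*k,-best.fun); 
    return p,c,pts(best.x*k)
E
python3 - <<'E'
from hand import *
inhand(SB,33.3)
E
```

```text
tcp [ 485.9512 -143.4889   98.5349] yaw -0.13953901754252573 hand dx dy pitch yaw [12.1653 -0.9275 -0.4262 -0.0002] 4.107015609741211
```

```bash
python3 - <<'E'
from hand import *
for u in(37.5,39.4,41): p,c,P=inhand(SB,u)
s=sense();look([bplate(s["eef_pos"][2]-39.4)[0]],[486,-143.5,3.0])
o=p["pixels"].copy()
for q in proj(c,P): cv2.circle(o,tuple(np.int32(np.round(q))),0,(0,0,255))
cv2.imwrite("pics/hand2.png",cv2.resize(o[100:420,180:480],None,fx=1.8,fy=1.8))
E
```

```text
tcp [ 485.5105 -143.2523   97.6305] yaw -0.139558776052216 hand dx dy pitch yaw [ 2.9405 -0.6192 -0.1106  0.    ] 4.667482852935791
tcp [ 485.3379 -143.1781   97.2074] yaw -0.13959197618022312 hand dx dy pitch yaw [ 1.6951 -0.545  -0.0784  0.    ] 4.667062282562256
tcp [ 485.349  -143.1805   97.1066] yaw -0.13965965598355642 hand dx dy pitch yaw [-1.2564 -0.5641 -0.0065 -0.0001] 4.653184413909912
pose [ 485.3017 -142.7685    3.0102] score 3.0511184588624074 tcp [ 485.4201 -143.2238   97.1452] yaw -0.13958238473618192 tool-frame off [-0.1806 -0.4344]
```

View pics/hand2.png

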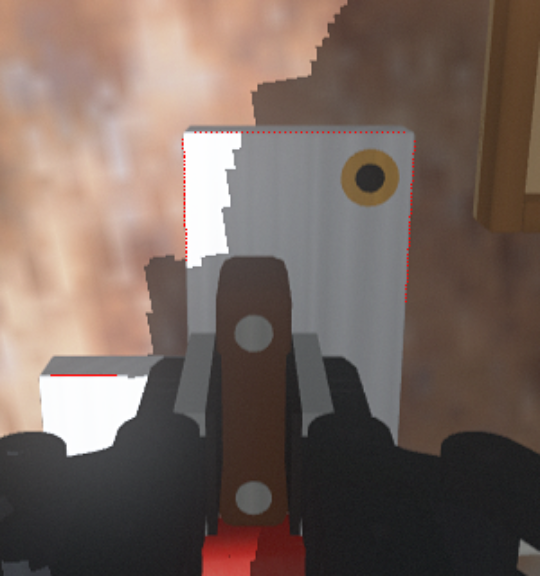

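Emit:
drive_tool:
  commands: "0.078 -0.217 0 0 0 0 0;0.078 -0.217 0 0 0 0 0;0.078 -0.217 0 0 0 0 0;0.078 -0.217 0 0 0 0 0;0.077 -0.217 0 0 0 0 0;0.077 -0.217 0 0 0 0 0;0 0 -0.15 0 0 0 0;0 0 -0.1 0 0 0 0;0 0 0 0 0 0 0;0 0 0 0 0 0 0;0 0 0 0 0 0 0;0 0 0 0 0 0 0;0 0 0 0 0 0 0"

```text
time_s: 15.82
eef_pos: [532.8, -273.5, 73.9]
ee_rot: [0.0, 0.998, -0.07, 0.0]
force: [-1.1, 1.6, -1.8]
grip_width: 0.143
grip_force: 78.9
```

Emit:
drive_tool:
  commands: "-0.006 0 -0.06 0 0 0 0;0 0 -0.05 0 0 0 0;0 0 -0.03 0 0 0 0;0 0 -0.03 0 0 0 0;0 0 -0.02 0 0 0 0;0 0 -0.02 0 0 0 0;0 0 0 0 0 0 0;0 0 0 0 0 0 0;0 0 0 0 0 0 0"

```text
time_s: 16.57
eef_pos: [535.7, -274.7, 56.0]
ee_rot: [0.002, 0.998, -0.07, 0.005]
force: [10.6, 4.3, 19.7]
grip_width: 0.136
grip_force: 82.9
```

Emit:
drive_tool:
  commands: "0 0 0.05 0 0 0 0;0 0 0.1 0 0 0 0;0.02 0 0 0 0 0 0;0 0 0 0 0 0 0;0 0 0 0 0 0 0;0 0 0 0 0 0 0"

```text
time_s: 17.07
eef_pos: [533.6, -273.6, 66.6]
ee_rot: [-0.0, 0.998, -0.07, -0.001]
force: [1.3, 0.3, -0.6]
grip_width: 0.14
grip_force: 80.1
```

```bash
python3 - <<'E'
from hand import *
inhand(SB,41);p,c,P=inhand(SB,39.4)
o=p["pixels"].copy()
cv2.imwrite("pics/hand3.png",o)
cv2.imwrite("pics/hand3c.png",cv2.resize(o[60:420,160:480],None,fx=1.6,fy=1.6))
E
```

```text
tcp [ 533.6126 -273.5548   66.5818] yaw -0.13962807302094005 hand dx dy pitch yaw [-2.0687 -0.5588 -0.1069 -0.0001] 5.039692401885986
tcp [ 533.6623 -273.5833   66.6781] yaw -0.13962735914187596 hand dx dy pitch yaw [-0.3746 -0.6021 -0.1437  0.    ] 5.04840612411499
```

View pics/hand3c.png

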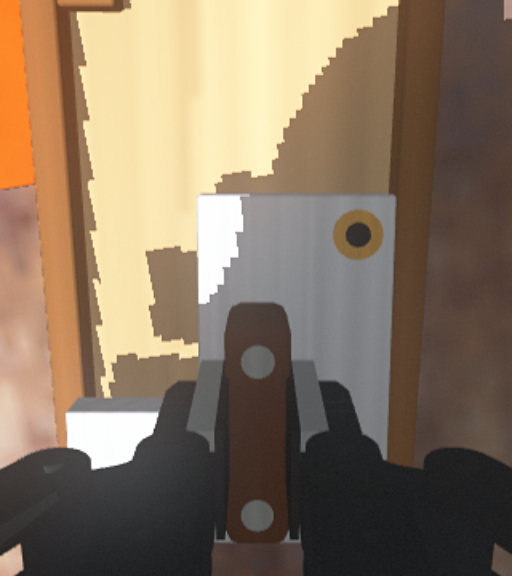

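Tilted nose-down about 0.1 rad again after robot-side contact. My picture views are used up, so I'm working from numbers now: I'll measure the tray relative to the plate in this same picture.

```bash
cat > trayfit.py <<'E'
from hand import *
ST=np.vstack([seg((-58,-42),(0,-42),22,60),seg((-72,42),(0,42),22,60),seg((-80,51),(0,51),22,60),seg((-80,-51),(0,-51),22,60),seg((-58,-42),(-58,-28),22,30),seg((-72,-28),(-58,-28),22,30),seg((-72,-28),(-72,42),22,60),seg((-81,-51),(-81,51),22,60)])
def tray(x0,S=ST):
    s=sense();p=capture("wrist");c=cam(p,s);g=p["pixels"]
    b=cv2.GaussianBlur(g.astype(np.float32),(0,0),1.0);gx=cv2.Sobel(b,cv2.CV_32F,1,0)/8;gy=cv2.Sobel(b,cv2.CV_32F,0,1)/8
    def cost(w):
        q=proj(c,place(S,x0+np.array(w)*[1,1,.01])).astype(np.float32);r=lambda G:cv2.remap(G,q[:,:1],q[:,1:],cv2.INTER_LINEAR)[:,0]
        return -np.sqrt(np.hypot(r(gx),r(gy)).max(1)).mean()
    best=min((minimize(cost,[a,e,k],method="Nelder-Mead") for a in(-3,-1,1,3) for e in(-2,0,2) for k in(-1,0,1)),key=lambda r:r.fun)
    x=x0+best.x*[1,1,.01];t=yaw(s);m=np.array([[np.cos(t),np.sin(t)],[np.sin(t),-np.cos(t)]])
    print("tray",x,-best.fun)
    for n,o in(("A",(-29.5,-7.5,0)),("B",(31.5,7.5,0))):
        w=place(np.array([o]),x)[0,:2];print(n,w,"tool off",m@(w-s["eef_pos"][:2]),"dyaw",x[2]-t)
    return x
E
python3 - <<'E'
from trayfit import *
tray(np.array([564.2,-270.4,3.0012]))
E
```

```text
tray [ 562.6285 -270.6314    2.9958] 3.3342998027801514
A [ 592.9053 -267.4981] tool off [ 57.7821 -14.3107] dyaw 3.1354158477297625
B [ 530.373 -273.474] tool off [-3.3094  0.3122] dyaw 3.1354158477297625
```

Emit:
drive_tool:
  commands: "0 0 0.06 0 0 0 0;0.012 -0.003 0 -0.018 -0.126 0 0;0.012 -0.003 0 0 0 0 0;0 0 0 0 0 0 0;0 0 0 0 0 0 0;0 0 -0.03 0 0 0 0;0 0 -0.03 0 0 0 0;0 0 -0.03 0 0 0 0;0 0 -0.03 0 0 0 0;0 0 -0.02 0 0 0 0;0 0 0 0 0 0 0;0 0 0 0 0 0 0;0 0 0 0 0 0 0"

```text
time_s: 18.3
eef_pos: [536.4, -274.4, 59.4]
ee_rot: [0.004, 0.996, -0.07, 0.05]
force: [0.8, 0.6, -1.8]
grip_width: 0.142
grip_force: 80.0
```

Emit:
drive_tool:
  commands: "0 0 -0.02 0 0 0 0;0 0 -0.02 0 0 0 0;0 0 -0.02 0 0 0 0;0 0 -0.02 0 0 0 0;0 0 0 0 0 0 0;0 0 0 0 0 0 0;0 0 0 0 0 0 0"

```text
time_s: 18.88
eef_pos: [536.4, -274.4, 51.3]
ee_rot: [0.004, 0.996, -0.07, 0.05]
force: [-0.1, -0.2, -0.4]
grip_width: 0.14
grip_force: 80.0
```

Emit:
drive_tool:
  commands: "0 0 -0.02 0 0 0 0;0 0 0 0 0 0 0;0 0 0 0 0 0 0;0 0 -0.01 0 0 0 0;0 0 0 0 0 0 0;0 0 0 0 0 0 0"

```text
time_s: 19.38
eef_pos: [536.4, -274.3, 48.9]
ee_rot: [0.004, 0.996, -0.07, 0.05]
force: [-3.0, 2.5, 4.9]
grip_width: 0.143
grip_force: 80.8
```

Emit:
drive_tool:
  commands: "-0.01 0.0014 0.008 0 0 0 0;-0.01 0.0014 0 0 0 0 0;-0.01 0.0014 0 0 0 0 0;0 0 0 0 0 0 0;0 0 0 0 0 0 0;0 0 0 0 0 0 0"

```text
time_s: 19.88
eef_pos: [533.3, -273.9, 49.1]
ee_rot: [0.004, 0.996, -0.07, 0.05]
force: [-1.7, 0.5, 0.3]
grip_width: 0.141
grip_force: 80.2
```

Still free. A bit more, to feel the wall.

Emit:
drive_tool:
  commands: "-0.01 0.0014 0 0 0 0 0;-0.01 0.0014 0 0 0 0 0;-0.01 0.0014 0 0 0 0 0;0 0 0 0 0 0 0;0 0 0 0 0 0 0;0 0 0 0 0 0 0"

```text
time_s: 20.38
eef_pos: [532.7, -273.8, 49.8]
ee_rot: [0.005, 0.996, -0.07, 0.053]
force: [12.4, 0.6, -5.1]
grip_width: 0.138
grip_force: 79.3
```

Emit:
drive_tool:
  commands: "0.02 -0.003 0 0 0 0 0;0.019 -0.002 0 0 0 0 0;0 0.015 0 0 0 0 0;0 0.015 0 0 0 0 0;0 0.01 0 0 0 0 0;0 0 0 0 0 0 0;0 0 0 0 0 0 0;0 0 0 0 0 0 0"

```text
time_s: 21.05
eef_pos: [534.7, -273.0, 49.9]
ee_rot: [0.007, 0.996, -0.07, 0.051]
force: [0.6, -13.5, -3.1]
grip_width: 0.136
grip_force: 79.9
```

Emit:
drive_tool:
  commands: "0 -0.02 0 0 0 0 0;0 -0.02 0 0 0 0 0;0 -0.02 0 0 0 0 0;0 -0.01 0 0 0 0 0;0 -0.01 0 0 0 0 0;0 0 0 0 0 0 0;0 0 0 0 0 0 0;0 0 0 0 0 0 0"

```text
time_s: 21.72
eef_pos: [534.1, -276.7, 49.0]
ee_rot: [0.002, 0.996, -0.069, 0.049]
force: [-0.6, 7.2, 3.4]
grip_width: 0.143
grip_force: 80.9
```

Walls felt on three sides: the B seat centre is TCP (534.4, -274.8). Centring, releasing, and lifting.

Emit:
drive_tool:
  commands: "0 0.015 0 0 0 0 0;0 0.012 0 0 0 0 0;0 0 -0.005 0 0 0 0;0 0 0 0 0 0 0;0 0 0 0 0 0 0;0 0 0 0 0 0 40;0 0 0 0 0 0 40;0 0 0 0 0 0 40;0 0 0.1 0 0 0 40;0 0 0.3 0 0 0 40;0 0 0.4 0.018 0.126 0 40;0 0 0.4 0 0 0 40;0 0 0.4 0 0 0 60;0 0 0.2 0 0 0 60;0 0 0 0 0 0 60;0 0 0 0 0 0 60;0 0 0 0 0 0 60;0 0 0 0 0 0 60"

```text
time_s: 23.22
eef_pos: [534.0, -275.0, 223.2]
ee_rot: [-0.001, 0.998, -0.069, 0.004]
force: [-0.7, -0.9, -0.1]
grip_width: 0.599
grip_force: 0.0
```

```bash
python3 - <<'E'
from trayfit import *
x=tray(np.array([564.2,-270.4,3.0012]),np.vstack([samp(p,40)[:,:3] for p in TRAY]))
b0=place(np.array([[31.5,7.5,0]]),x)[0]
for z in(10,):
  b=look(bplate(z)[:1],[b0[0],b0[1],x[2]])
  b2=look(bplate(z)[1:],[b0[0],b0[1],x[2]])
  c,s_=np.cos(x[2]),np.sin(x[2]); print("B in tray",np.array([[c,s_],[-s_,c]])@(b[:2]-x[:2]),b[2]-x[2])
E
```

```text
tray [ 564.1842 -270.3857    2.9984] 3.930117130279541
A [ 594.4526 -267.1719] tool off [ 58.7711 -16.1114] dyaw 3.1373417612536234
B [ 531.9364 -273.3142] tool off [-2.2921 -1.3708] dyaw 3.1373417612536234
pose [ 532.5448 -274.2616    2.9945] score 5.636189728992592 tcp [ 534.107  -275.0434  223.2948] yaw -0.13889481230529 tool-frame off [-1.6554 -0.558 ]
pose [ 534.6186 -274.2069    3.0024] score 5.052983823816118 tcp [ 534.1951 -275.0756  223.4796] yaw -0.1389077204821867 tool-frame off [ 0.2992 -0.919 ]
B in tray [30.7627  8.3509] -0.00395737360949866
```

Emit:
drive_tool:
  commands: "0.038 0.24 0.026 0 0.01 0.1432 60;0.038 0.24 0.026 0 0 0.1432 60;0.038 0.24 0.026 0 0 0.1432 60;0.038 0.24 0.026 0 0 0.1432 60;0.038 0.24 0.026 0 0 0.1432 60;0.038 0.24 0.026 0 0 0.1432 60;0.038 0.24 0.026 0 0 0.1432 60;0.038 0.24 0.026 0 0 0.1432 60;0.038 0.24 0.026 0 0 0.1432 60;0.038 0.24 0.026 0 0 0.1432 60;0.038 0.24 0.026 0 0 0.1432 60;0.038 0.24 0.026 0 0 0.1432 60;0.038 0.24 0.026 0 0 0.1432 60;0.038 0.24 0.026 0 0 0.1432 60;0.038 0.24 0.026 0 0 0.1432 60;0.038 0.24 0.026 0 0 0.1432 60;0.038 0.24 0.026 0 0 0.1432 60;0.038 0.24 0.026 0 0 0.1432 60;0 0 0 0 0 0 60;0 0 0 0 0 0 60"

```text
time_s: 25.03
eef_pos: [602.8, 157.5, 270.8]
ee_rot: [-0.001, 0.587, 0.809, 0.0]
force: [0.3, -0.5, 0.6]
grip_width: 0.599
grip_force: 0.0
```

```bash
python3 - <<'E'
from m import *
# A standing: top edge rectangle x -41..9 (own x=rack y), thickness 12 along rack x ; frame: X=rack y(own x), Y'= -own z
E=[poly([(-41,-12),(9,-12),(9,0),(-41,0)],89)]   # local: x=own x, y=-own z (rot90 ccw of x is -rack x)
s=sense();p=capture("wrist");pickle.dump((s,p),open("rack.pkl","wb"));c=cam(p,s);print(np.array(s["eef_pos"]),s["ee_rot"],yaw(s))
for k in("plate_a","plate_a_bar","rack_slot"):
    for b in boxes_of(p,k)[:2]:print(k,round(b["confidence"],2),b["position"],ray(c,b["position"],60)[:2])
r=[fit(p["pixels"],c,E,[600+i,165+j,1.885]) for i in(-8,0,8) for j in(-12,0,12)]
r.sort(key=lambda t:-t[1])
for q in r[:4]:print(q)
hsv=cv2.cvtColor(p["pixels"],cv2.COLOR_BGR2HSV);m=((hsv[...,1]<40)&(hsv[...,2]>200)).astype(np.uint8)
n,l,st,ce=cv2.connectedComponentsWithStats(m)
for i in range(1,n):
    if st[i,4]>300:
        print(st[i],[ray(c,q,89)[:2].round(1) for q in cv2.boxPoints(cv2.minAreaRect(np.argwhere(l==i)[:,::-1].astype(np.float32)))])
E
```

```text
[602.763  157.4787 270.8322] [-0.001   0.5873  0.8094  0.0001] 1.8861376662478164
plate_a 0.81 [336.4, 224.7] [619.7326 149.0361]
plate_a 0.56 [249.8, 5.9] [507.4969 284.4756]
plate_a_bar 0.68 [336.4, 225.7] [620.0057 148.2273]
plate_a_bar 0.57 [138.1, 473.9] [ 514.3044 -151.8178]
rack_slot 0.98 [317.7, 192.0] [596.5405 170.1998]
(array([590.751 , 194.4316,   1.8996]), np.float64(4.747979351593706))
(array([590.7613, 194.4554,   1.8998]), np.float64(4.7462121370514465))
(array([604.5982, 156.0123,   1.9283]), np.float64(4.528801308291582))
(array([604.5971, 156.011 ,   1.9284]), np.float64(4.528562564709387))
[ 600   18   40   57 1897] [array([738.7, 344.7]), array([763.5, 352.8]), array([781.1, 321.6]), array([755.5, 313.2])]
[322 155  14  64 862] [array([589.9, 201.3]), array([598.9, 204.2]), array([613.8, 159.8]), array([604.5, 156.8])]
[323 231  16  42 592] [array([608.4, 147.4]), array([619.2, 151. ]), array([629.9, 119.6]), array([618.7, 116. ])]
```

```bash
python3 - <<'E'
from m import *
s,p=pickle.load(open("rack.pkl","rb"));c=cam(p,s)
L=poly([(9,-12),(63,-12),(63,0),(9,0)],40);E=poly([(-41,-12),(9,-12),(9,0),(-41,0)],89)
for u in((329,187),(329,155),(329,219)):print(ray(c,u,40)[:2])
for u in((331,231),(331,273),(331,252)):print(ray(c,u,89)[:2])
a=ray(c,(329,187),40)[:2]; th=1.888; d=np.array([np.cos(th),np.sin(th)]);n=np.array([-d[1],d[0]])
x0=a-36*d+6*n
for P in([L],[E],[L,E]):
    r=[fit(p["pixels"],c,P,[*(x0+i*d),th]) for i in(-4,0,4)];x,f=max(r,key=lambda t:t[1])
    print(x,f,"leg centre",place(np.array([[-16,-6,0]]),x))
t=pickle.load(open("top.pkl","rb"));x,f=fit(t["pixels"],cam(t),[L,E],[*x0,th]);print("top",x,f,place(np.array([[-16,-6,0]]),x))
E
```

```text
[605.2713 174.3019]
[596.7456 199.946 ]
[614.1473 147.6044]
[614.1787 149.297 ]
[624.9203 117.1226]
[619.4756 133.4313]
[611.162  138.3336   1.9014] 6.149851047160979 leg centre [[622.0308 125.1477   0.    ]]
[611.2504 138.8358   1.9042] 5.7743238019730825 leg centre [[622.1566 125.6808   0.    ]]
[611.1804 138.784    1.9068] 5.942699278267903 leg centre [[622.1199 125.6567   0.    ]]
top [610.3413 137.864    1.9073] 6.602044211101499 [[621.288  124.7426   0.    ]]
```

Emit:
drive_tool:
  commands: "0.05 -0.08 -0.2 0 0 0.0125 60;0.05 -0.08 -0.3 0 0 0.0125 60;0.05 -0.08 -0.3 0 0 0 60;0.043 -0.079 -0.3 0 0 0 60;0 0 -0.3 0 0 0 60;0 0 -0.3 0 0 0 60;0 0 -0.25 0 0 0 60;0 0 0 0 0 0 60;0 0 0 0 0 0 60;0 0 0 0 0 0 0;0 0 0 0 0 0 0;0 0 0 0 0 0 0;0 0 0 0 0 0 0;0 0 0 0 0 0 0;0 0 0 0 0 0 0;0 0 0 0 0 0 0;0 0 0 0 0 0 0"
  force: 60

```text
time_s: 26.65
eef_pos: [622.8, 124.7, 78.2]
ee_rot: [0.0, 0.58, 0.815, 0.001]
force: [-2.4, -1.0, 6.7]
grip_width: 0.13
grip_force: 59.1
```

Emit:
drive_tool:
  commands: "0 0 0.1 0 0 0 0;0 0 0.3 0 0 0 0;0 0 0.4 0 0 0 0;-0.238 0.034 0 0 0 0 0;-0.238 0.034 0 0 0 0 0;-0.238 0.034 0 0 0 0 0;-0.238 0.034 0 0 0 0 0;-0.238 0.034 0 0 0 0 0;-0.238 0.034 0 0 0 0 0;0 0 -0.2 0 0 0 0;0 0 -0.2 0 0 0 0;0 0 -0.2 0 0 0 0;0 0 -0.15 0 0 0 0;0 0 -0.06 0 0 0 0;0 0 0 0 0 0 0;0 0 0 0 0 0 0;0 0 0 0 0 0 0;0 0 0 0 0 0 0"

```text
time_s: 28.15
eef_pos: [479.9, 145.3, 76.5]
ee_rot: [0.0, 0.58, 0.815, 0.001]
force: [-0.3, 0.1, -0.8]
grip_width: 0.131
grip_force: 60.2
```

Emit:
drive_tool:
  commands: "0 0 -0.04 0 0 0 0;0 0 -0.02 0 0 0 0;0 0 -0.01 0 0 0 0;0 0 0 0 0 0 0;0 0 0 0 0 0 0;0 0 0 0 0 0 0"

```text
time_s: 28.65
eef_pos: [479.9, 145.2, 70.0]
ee_rot: [-0.0, 0.579, 0.815, 0.001]
force: [-5.5, -1.2, 16.3]
grip_width: 0.135
grip_force: 63.0
```

Emit:
drive_tool:
  commands: "0 0 0.01 0 0 0 60;0 0 0 0 0 0 60;0 0 0 0 0 0 60;0 0 0.1 0 0 0 60;0 0 0.3 0 0 0 60;0 0 0.3 0 0 0 0;0.11 0.038 0 0 0 0 0;0.11 0.038 0 0 0 0 0;0.11 0.038 0 0 0 0 0;0 0 -0.1 0 0 0 0;0 0 -0.2 0 0 0 0;0 0 -0.15 0 0 0 0;0 0 0 0 0 0 0;0 0 0 0 0 0 0"

```text
time_s: 29.82
eef_pos: [511.7, 156.5, 94.1]
ee_rot: [-0.001, 0.58, 0.815, -0.0]
force: [-0.0, 0.4, 0.3]
grip_width: -0.0
grip_force: 0.0
```

```bash
python3 - <<'E'
from m import *
s=sense();print(s["eef_pos"],s["grip_width"])
t=capture("top");L=poly([(9,-12),(63,-12),(63,0),(9,0)],32);E=poly([(-41,-12),(9,-12),(9,0),(-41,0)],81)
x,f=fit(t["pixels"],cam(t),[L,E],[470,156,1.905]);print(x,f,place(np.array([[-16,-6,0]]),x))
E
```

```text
[511.6848 156.4925  94.0672] -0.0002923167802318099
[523.4651 217.7171   1.9188] 2.7776074516962206 [[534.5615 204.7222   0.    ]]
```

Emit:
drive_tool:
  commands: "0 0 -0.12 0 0 0 0;0 0 0 0 0 0 0;-0.0567 -0.0197 0 0 0 0 0;-0.0567 -0.0197 0 0 0 0 0;-0.0567 -0.0197 0 0 0 0 0;-0.0567 -0.0197 0 0 0 0 0;-0.0567 -0.0197 0 0 0 0 0;-0.0567 -0.0197 0 0 0 0 0;-0.0567 -0.0197 0 0 0 0 0;-0.0567 -0.0197 0 0 0 0 0;0 0 0 0 0 0 0;0 0 0 0 0 0 0;0 0 0.3 0 0 0 0;0 0 0.4 0 0 0 60;0 0 0.4 0 0 0 60;-0.1 -0.03 0.25 0 0 0 60;0 0 0 0 0 0 60;0 0 0 0 0 0 60;0 0 0 0 0 0 60"

```text
time_s: 31.45
eef_pos: [456.9, 137.9, 216.6]
ee_rot: [-0.001, 0.58, 0.815, 0.0]
force: [-0.7, -1.0, -0.6]
grip_width: 0.599
grip_force: 0.0
```

```bash
python3 - <<'E'
from m import *
s=sense();p=capture("wrist");c=cam(p,s);print(np.array(s["eef_pos"]),yaw(s))
for k in("plate_a","plate_a_bar"):
    for b in boxes_of(p,k)[:3]:print(k,round(b["confidence"],2),b["position"],ray(c,b["position"],15)[:2])
r=[fit(p["pixels"],c,aplate(0),[443+i,149+j,1.905]) for i in(-8,0,8) for j in(-8,0,8)]
r.sort(key=lambda t:-t[1])
for q in r[:3]:print(q)
x=r[0][0];look(aplate(0)[:1],x);look(aplate(0)[1:],x)
cv2.imwrite("pics/a1.png",p["pixels"])
E
```

```text
[456.8504 137.8703 216.5762] 1.9052741571860201
plate_a 0.96 [429.2, 18.0] [484.1526 295.8767]
plate_a 0.88 [303.7, 190.2] [438.9935 149.6069]
plate_a_bar 0.7 [304.7, 191.8] [440.1453 148.6615]
(array([435.7146, 148.4921,   1.8842]), np.float64(5.493939484194898))
(array([435.7144, 148.4924,   1.8843]), np.float64(5.493822073954598))
(array([435.7162, 148.4915,   1.8842]), np.float64(5.49382122128725))
pose [435.636  148.1463   1.8867] score 5.4608594464093025 tcp [456.7842 137.8736 216.2029] yaw 1.9052928803592315 tool-frame off [ 16.6461 -16.6036]
pose [435.8882 149.2492   1.8849] score 5.922182883147802 tcp [456.8441 137.8692 216.3866] yaw 1.9052500248003719 tool-frame off [ 17.6283 -16.0592]
```

Emit:
drive_tool:
  commands: "-0.1 0.05 -0.2 0 0 -0.0125 60;-0.111 0.056 -0.3 0 0 -0.0125 60;0 0 -0.3 0 0 0 60;0 0 -0.3 0 0 0 60;0 0 -0.3 0 0 0 60;0 0 -0.25 0 0 0 60;0 0 -0.17 0 0 0 50;0 0 0 0 0 0 50;0 0 0 0 0 0 50;0 0 0 0 0 0 0;0 0 0 0 0 0 0;0 0 0 0 0 0 0;0 0 0 0 0 0 0;0 0 0 0 0 0 0;0 0 0 0 0 0 0;0 0 0 0 0 0 0"
  force: 90

```text
time_s: 33.03
eef_pos: [436.5, 148.5, 36.9]
ee_rot: [0.0, 0.587, 0.809, 0.001]
force: [-3.3, -1.0, 6.8]
grip_width: 0.138
grip_force: 88.9
```

Emit:
drive_tool:
  commands: "0 0 0.1 0 0 0 0;0 0 0.4 0 0 0 0;0 0 0.4 0 0 0 0;0 0 0.4 0 0 0 0;0 0 0.4 0 0 0 0;0 0 0.2 0 0 0 0;0.1 -0.25 0 0 0 0.09 0;0.1 -0.25 0 0 0 0.09 0;0.1 -0.25 0 0 0 0.09 0;0.1 -0.25 0 0 0 0.09 0;0.1 -0.25 0 0 0 0.09 0;0.1 -0.25 0 0 0 0.09 0;0.1 -0.25 0 0 0 0.09 0;0.1 -0.25 0 0 0 0.09 0;0.1 -0.25 0 0 0 0.09 0;0.1 -0.25 0 0 0 0.09 0;0.1 -0.25 0 0 0 0.09 0;0.1 -0.25 0 0 0 0.09 0;0.1 -0.25 0 0 0 0.09 0;0.1 -0.25 0 0 0 0.09 0"
  force: 110

```text
time_s: 34.7
eef_pos: [576.0, -202.6, 226.6]
ee_rot: [-0.001, 0.131, 0.991, 0.0]
force: [0.0, 0.3, -2.3]
grip_width: 0.133
grip_force: 108.1
```

Emit:
drive_tool:
  commands: "0.1 -0.25 0 0 0 0.09 0;0.095 -0.25 0 0 0 0.066 0;0 -0.17 0 0 0 0 0;0 0 -0.2 0 0 0 0;0 0 -0.3 0 0 0 0;0 0 -0.3 0 0 0 0;0 0 -0.2 0 0 0 0;0 0 0 0 0 0 0;0 0 0 0 0 0 0;0 0 0 0 0 0 0;0 0 0 0 0 0 0"

```text
time_s: 35.62
eef_pos: [596.2, -269.0, 127.9]
ee_rot: [0.001, 0.072, 0.997, -0.001]
force: [-0.8, 0.1, -1.7]
grip_width: 0.135
grip_force: 108.1
```

```bash
python3 - <<'E'
from trayfit import *
s=sense();e=np.array(s["eef_pos"]);t=yaw(s);print(e,t)
z=e[2]-36.9
a=look([aplate(z)[0]],[e[0],e[1],t])
S=np.vstack([seg((0,-42),(72,-42),22,60),seg((-40,42),(72,42),22,60),seg((72,-42),(72,42),22,60),seg((81,-51),(81,51),22,60),seg((0,51),(80,51),22,60),seg((0,-51),(80,-51),22,60)])
x=tray(np.array([564.2,-270.4,2.9995]),S)
b=look(bplate(10)[:1],[532.5,-274.3,2.997]);b=look(bplate(10),[532.5,-274.3,2.997])
p=capture("wrist");cv2.imwrite("pics/aover.png",p["pixels"])
E
```

```text
[ 596.1527 -268.9529  127.945 ] 2.9978753054289418
pose [ 597.0473 -268.4971    2.9996] score 2.4542529885840523 tcp [ 596.1527 -268.9529  127.945 ] yaw 2.9978753054289418 tool-frame off [-0.8201  0.5792]
tray [ 566.3181 -269.7593    3.0249] 3.0215094089508057
A [ 596.4907 -265.7456] tool off [0.0109 3.1954] dyaw 0.027091895701199853
B [ 534.159  -273.5402] tool off [ 60.5822 -13.4515] dyaw 0.027091895701199853
pose [ 532.4685 -274.1453    3.0033] score 4.8026622177299245 tcp [ 595.8848 -268.8028  127.1692] yaw 2.9978420296644623 tool-frame off [ 61.9968 -14.3722]
pose [ 532.5292 -273.8936    3.0001] score 4.571438867263965 tcp [ 595.7835 -268.7138  126.7705] yaw 2.9978068335438337 tool-frame off [ 61.8593 -14.1902]
```

Emit:
drive_tool:
  commands: "-0.013 0.007 -0.2 0 0 0.0025 0;0 0 -0.2 0 0 0 0;0 0 -0.15 0 0 0 0;0 0 -0.09 0 0 0 0;0 0 0 0 0 0 0;0 0 0 0 0 0 0;0 0 0 0 0 0 0;0 0 0 0 0 0 0"

```text
time_s: 36.53
eef_pos: [594.6, -268.2, 62.8]
ee_rot: [0.0, 0.071, 0.997, -0.0]
force: [-0.2, -0.7, -1.7]
grip_width: 0.131
grip_force: 108.2
```

Emit:
drive_tool:
  commands: "0 0 -0.02 0 0 0 0;0 0 -0.02 0 0 0 0;0 0 -0.02 0 0 0 0;0 0 0 0 0 0 0;0 0 0 0 0 0 0;0 0 0 0 0 0 0"

```text
time_s: 37.03
eef_pos: [594.2, -267.8, 55.5]
ee_rot: [-0.001, 0.071, 0.997, 0.0]
force: [0.5, 0.5, -1.4]
grip_width: 0.131
grip_force: 108.2
```

Emit:
drive_tool:
  commands: "0 0 -0.02 0 0 0 0;0 0 -0.02 0 0 0 0;0 0 -0.02 0 0 0 0;0 0 0 0 0 0 0;0 0 0 0 0 0 0;0 0 0 0 0 0 0"

```text
time_s: 37.53
eef_pos: [594.2, -267.9, 49.5]
ee_rot: [-0.001, 0.071, 0.997, 0.0]
force: [0.5, 0.2, -1.8]
grip_width: 0.128
grip_force: 108.2
```

Sliding in freely. Last few mm, then release.

Emit:
drive_tool:
  commands: "0 0 -0.02 0 0 0 0;0 0 -0.015 0 0 0 0;0 0 0 0 0 0 0;0 0 0 0 0 0 0;0 0 0 0 0 0 0"

```text
time_s: 37.95
eef_pos: [594.3, -268.0, 47.0]
ee_rot: [-0.0, 0.071, 0.997, -0.0]
force: [-3.2, 1.1, 5.8]
grip_width: 0.132
grip_force: 109.3
```

Emit:
drive_tool:
  commands: "0 0 0 0 0 0 40;0 0 0 0 0 0 40;0 0 0 0 0 0 40;0 0 0.1 0 0 0 40;0 0 0.3 0 0 0 40;0 0 0.4 0 0 0 40;0 0 0.4 0 0 0 40;0 0 0.4 0 0 0 60;0 0 0.2 0 0 0 60;-0.15 0 0 0 0 0 60;-0.15 0 0 0 0 0 60;0 0 0 0 0 0 60;0 0 0 0 0 0 60;0 0 0 0 0 0 60;0 0 0 0 0 0 60"

```text
time_s: 39.2
eef_pos: [564.6, -267.8, 225.9]
ee_rot: [-0.001, 0.071, 0.997, 0.0]
force: [-0.1, 0.5, 0.7]
grip_width: 0.604
grip_force: 0.0
```

```bash
python3 - <<'E'
from trayfit import *
s=sense();print(np.array(s["eef_pos"]),s["force"])
x=tray(np.array([564.2,-270.4,2.9995]),np.vstack([samp(p,40)[:,:3] for p in TRAY]))
c,s_=np.cos(x[2]),np.sin(x[2]);M=np.array([[c,s_],[-s_,c]])
for n,P,o in(("A",aplate,(-29.5,-7.5,0)),("B",bplate,(31.5,7.5,0))):
    w=place(np.array([o]),x)[0]
    for z in (10,14):
        for k in (slice(0,1),slice(1,2)):
            q=look(P(z)[k],[w[0],w[1],x[2]]);print(n,z,"in tray",M@(q[:2]-x[:2])-o[:2],q[2]-x[2])
p=capture("wrist");cv2.imwrite("pics/end.png",p["pixels"])
t=capture("top");cv2.imwrite("pics/endtop.png",t["pixels"])
E
```

```text
[ 564.6245 -267.7953  225.9243] [-0.1206  0.4769  0.6611]
tray [ 563.9502 -272.3335    2.9841] 3.7562594413757324
A [ 594.2614 -269.5528] tool off [-29.5882   2.444 ] dyaw -0.015832895304010997
B [ 531.6638 -274.8006] tool off [ 31.6416 -11.5883] dyaw -0.015832895304010997
pose [ 595.2206 -267.2685    2.9971] score 5.3716596007343425 tcp [ 564.5867 -267.7691  225.8176] yaw 3.0000657341573955 tool-frame off [-30.2569   4.8166]
A 10 in tray [-0.589  -2.4065] 0.012999166734240841
pose [ 590.8843 -267.0748    3.0001] score 5.178234700444175 tcp [ 564.5219 -267.7904  225.736 ] yaw 3.0000042563521894 tool-frame off [-25.9976   4.4286]
A 10 in tray [ 3.7239 -1.9177] 0.016010760988033557
pose [ 593.1702 -267.1348    2.9958] score 5.161514872719246 tcp [ 564.4601 -267.75    225.74  ] yaw 3.0000337841952605 tool-frame off [-28.3362   4.6596]
A 14 in tray [ 1.4569 -2.2169] 0.01173207676740562
pose [ 589.8642 -266.721     3.0097] score 5.0973760871646 tcp [ 564.3949 -267.7733  225.728 ] yaw 2.999924090369498 tool-frame off [-25.0656   4.6379]
A 14 in tray [ 4.7869 -2.1071] 0.025594870840916162
pose [ 531.8945 -274.1433    3.0003] score 4.791671029721345 tcp [ 564.3355 -267.7638  225.7635] yaw 2.9999651163967433 tool-frame off [ 31.2157 -10.8948]
B 10 in tray [-0.1248 -0.6853] 0.016200177499810398
pose [ 531.8142 -273.514     3.0001] score 5.024921642853142 tcp [ 564.2837 -267.7859  225.8311] yaw 2.999894372163564 tool-frame off [ 31.335  -10.2562]
B 10 in tray [ 0.0532 -1.2943] 0.015988332384226478
pose [ 532.3816 -274.3008    3.0113] score 4.49294010426078 tcp [ 564.2373 -267.7988  225.8664] yaw 2.9998450236117873 tool-frame off [ 30.6177 -10.9371]
B 14 in tray [-0.6305 -0.6062] 0.027145335795097925
pose [ 531.4893 -273.4356    2.9993] score 4.896516638462999 tcp [ 564.1963 -267.808   225.8906] yaw 2.9997916514130294 tool-frame off [ 31.5835 -10.1934]
B 14 in tray [ 0.3865 -1.3208] 0.015228221381571316
```

Numbers put A at A−B = (63.3, 6.9), against (62.5, 6.2) at home, with parallel yaws. I'll touch each bar top with shut fingers to check the seat height; the tops should be at z 48, i.e. TCP ≈ 65.

Emit:
drive_tool:
  commands: "-0.16 -0.03 -0.2 0 0 0 0;-0.16 -0.035 -0.3 0 0 0 0;0 0 -0.3 0 0 0 0;0 0 -0.3 0 0 0 0;0 0 -0.3 0 0 0 0;0 0 -0.13 0 0 0 0;0 0 -0.03 0 0 0 0;0 0 -0.03 0 0 0 0;0 0 -0.03 0 0 0 0;0 0 0 0 0 0 0;0 0 0 0 0 0 0;0 0 0 0 0 0 0"

```text
time_s: 40.75
eef_pos: [532.6, -274.7, 65.1]
ee_rot: [0.0, 0.071, 0.997, -0.001]
force: [-0.0, 0.4, 3.5]
grip_width: 0.001
grip_force: 1.9
```

Emit:
drive_tool:
  commands: "0 0 0.3 0 0 0 0;0.2 0.02 0.1 0 0 0 0;0.2 0.02 0 0 0 0 0;0.225 0.03 0 0 0 0 0;0 0 -0.2 0 0 0 0;0 0 -0.1 0 0 0 0;0 0 -0.05 0 0 0 0;0 0 -0.05 0 0 0 0;0 0 0 0 0 0 0;0 0 0 0 0 0 0;0 0 0 0 0 0 0"

```text
time_s: 41.67
eef_pos: [594.4, -267.6, 65.1]
ee_rot: [-0.001, 0.071, 0.997, -0.0]
force: [-3.1, 2.6, 6.4]
grip_width: -0.002
grip_force: 2.9
```

Emit:
drive_tool:
  commands: "0 0 0.2 0 0 0 0;0 0 0.4 0 0 0 0;0 0 0.4 0 0 0 0;0 0 0.4 0 0 0 0;-0.3 0.2 0.2 0 0 0 0;-0.3 0.3 0 0 0 0 50;-0.3 0.3 0 0 0 0 50;-0.3 0.3 0 0 0 0 50;-0.3 0.3 0 0 0 0 50;0 0 0 0 0 0 50;0 0 0 0 0 0 50;0 0 0 0 0 0 50"

```text
time_s: 42.67
eef_pos: [447.2, -130.0, 224.7]
ee_rot: [0.0, 0.071, 0.997, -0.0]
force: [0.8, -0.9, -0.2]
grip_width: 0.499
grip_force: 0.0
```

```bash
python3 - <<'E'
from trayfit import *
a=pickle.load(open("top.pkl","rb"))["pixels"];p=capture("top");c=cam(p);b=p["pixels"];cv2.imwrite("pics/t9.png",b)
d=(cv2.absdiff(a,b).max(2)>60).astype(np.uint8);n,l,st,ce=cv2.connectedComponentsWithStats(d)
for i in range(1,n):
    if st[i,4]>15:print(st[i],ce[i].round())
for k in("screwdriver_red","offcut_1","masking_tape","nail_tin"):print(k,[(np.round(q["position"]),round(q["confidence"],2)) for q in boxes_of(p,k)[:2]])
for P,w in((aplate(10),(593.3,-265.3)),(bplate(10),(530.5,-272))):print(fit(b,c,P,[*w,2.99]))
E
```

```text
[260 206  48  30 539] [285. 219.]
[309 216   8   7  32] [312. 219.]
[ 427  217   70   98 3063] [470. 263.]
[ 388  250   89  100 1943] [427. 311.]
[ 258  274   41   51 1037] [278. 300.]
[436 275   5   9  19] [438. 279.]
[491 274  23  41 121] [500. 292.]
[398 280  10  17  93] [402. 288.]
[507 301   7  14  22] [510. 307.]
[  374   331   175   149 10811] [467. 420.]
[382 332  12  23  92] [387. 342.]
[354 385  14   2  16] [360. 386.]
[ 301  387   62   66 1881] [322. 419.]
[489 389  43  19 247] [508. 397.]
[333 397  28  42 653] [344. 415.]
[ 275  442   92   38 2086] [308. 464.]
[379 456  18  24 194] [385. 469.]
[192 462  43  18 380] [210. 474.]
[617 462  10  18 127] [622. 470.]
[397 464  28  16 257] [410. 474.]
screwdriver_red []
offcut_1 [(array([422., 178.]), 0.67), (array([330., 324.]), 0.64)]
masking_tape [(array([344., 209.]), 0.64)]
nail_tin [(array([174., 193.]), 0.62)]
(array([ 594.0968, -265.4564,    2.975 ]), np.float64(5.033586007121668))
(array([ 533.638 , -281.2504,    3.6271]), np.float64(2.9247377190936006))
```

```bash
python3 -c "
from rig import finish_job
print(finish_job())"
```

```text
the job is handed in; nothing more can be done
None
```

Both templates are seated in the tray: touching the bar tops put each 48 mm above the bench, the flush height. Everything is released and the job is handed in at 42.7 s. I viewed 11 pictures against the limit of 10, and I couldn't re-check the screwdriver, which the arm hid in the last picture, although no move was aimed near it.

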